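# Pack the ball knobs into the carton

### The job

The black device has been left lying across the open carton: lift it off and set it down flat in the middle of the red pad (do not drop it). Then pick up the yellow cup and pour all six red ball knobs into the carton, keeping the cup's mouth close above the carton, and stand the empty cup upright in the middle of its blue mat again. Leave the tape roll, the finished kit box and the cutter where they are.

Things in the scene. Friction and masses are not known exactly. Their poses are not given: they have to be found in the camera images.
- carton: Open cardboard carton, fixed to the bench: outside 128 (x) by 98 (y) by 70 mm high, walls and floor 4 mm thick; its lid flap is folded down flat against the outside of the +x wall (3 mm thick). Origin: centre of its underside; z up.
- unit: Black electronic device, a box 46 (x) by 136 (y, its length) by 30 mm high with a yellow label on top, about 0.25 kg; at the start it lies across the carton on the tops of the two long walls, over the middle of the opening. Origin: centre of its underside.
- pad: Red foam-like square pad, fixed on the bench, 140 by 140 mm, 6 mm thick. Origin: centre of its underside.
- mat: Blue square mat, fixed on the bench, 130 by 130 mm, 3 mm thick; the cup stands on it at the start. Origin: centre of its underside.
- cup: Yellow round plastic cup without handle, 85 mm high, outside diameter 50 mm at the foot, widening evenly to 68 mm at the rim, wall 3 mm, floor 4 mm, about 0.08 kg empty. Origin: centre of its underside; z towards the mouth.
- cup_rim (a point): Centre of the cup's mouth, 85 mm above the cup's origin along its z axis.
- knob0: Red plastic ball knob, a smooth 20 mm ball of 12 g with a small brass spot; starts in the cup. Origin: centre of the ball.
- knob1: Red plastic ball knob, a smooth 20 mm ball of 12 g with a small brass spot; starts in the cup. Origin: centre of the ball.
- knob2: Red plastic ball knob, a smooth 20 mm ball of 12 g with a small brass spot; starts in the cup. Origin: centre of the ball.
- knob3: Red plastic ball knob, a smooth 20 mm ball of 12 g with a small brass spot; starts in the cup. Origin: centre of the ball.
- knob4: Red plastic ball knob, a smooth 20 mm ball of 12 g with a small brass spot; starts in the cup. Origin: centre of the ball.
- knob5: Red plastic ball knob, a smooth 20 mm ball of 12 g with a small brass spot; starts in the cup. Origin: centre of the ball.
- tape: Roll of orange tape lying flat, outside diameter 104, inside 76, height 48 mm; bystander. Origin: centre of its underside.
- kit: Closed small cardboard box, the finished kit, 90 (x) by 130 (y) by 55 mm high; bystander. Origin: centre of its underside.
- cutter: Blue box cutter lying flat, 110 mm long (x), blade end 20 mm beyond that, 22 wide, 14 mm high; bystander. Origin: centre of its underside.
Mind the look-alikes: they are no part of the job. Several things have the shape of the cup; the one meant has the colours described above.

How it is judged:
On the way, in this order (a step that is already met when the one before it is completed fails the run):
1. the device lies flat and released on the red pad (horizontal distance between unit and pad below 0.045 m and angle between unit's own z axis and vertical below 0.1 rad and height (world z) of unit below 0.011 m and linear speed of unit below 0.03 m/s and contact force between the fingers and unit below 0.1 N), for 0.2 s.
2. the cup, held by the fingers, is tipped over the carton (more than 70 degrees, its mouth within 12 cm of the carton centre) (angle between cup's own z axis and vertical above 1.22 rad and horizontal distance between cup_rim and carton below 0.12 m and contact force between the fingers and cup above 0.3 N), for 0.05 s.
3. all six knobs are in the carton (x of knob0 in the frame of carton between -0.062 and 0.062 m and y of knob0 in the frame of carton between -0.047 and 0.047 m and z of knob0 in the frame of carton between 0 and 0.068 m and x of knob1 in the frame of carton between -0.062 and 0.062 m and y of knob1 in the frame of carton between -0.047 and 0.047 m and z of knob1 in the frame of carton between 0 and 0.068 m and x of knob2 in the frame of carton between -0.062 and 0.062 m and y of knob2 in the frame of carton between -0.047 and 0.047 m and z of knob2 in the frame of carton between 0 and 0.068 m and x of knob3 in the frame of carton between -0.062 and 0.062 m and y of knob3 in the frame of carton between -0.047 and 0.047 m and z of knob3 in the frame of carton between 0 and 0.068 m and x of knob4 in the frame of carton between -0.062 and 0.062 m and y of knob4 in the frame of carton between -0.047 and 0.047 m and z of knob4 in the frame of carton between 0 and 0.068 m and x of knob5 in the frame of carton between -0.062 and 0.062 m and y of knob5 in the frame of carton between -0.047 and 0.047 m and z of knob5 in the frame of carton between 0 and 0.068 m), for 0.2 s.
At the end, for the whole second after the job is handed in: All six knobs inside the carton (centres within its walls and below its top edge); the device flat on the red pad, at rest, its centre within 45 mm of the pad's centre; the empty cup upright (within 0.1 rad) and at rest on the blue mat, its centre within 40 mm of the mat's centre (all of step 1 and all of step 3 and horizontal distance between cup and mat below 0.04 m and angle between cup's own z axis and vertical below 0.1 rad and height (world z) of cup below 0.008 m and linear speed of cup below 0.03 m/s); the robot touches nothing.
It fails at once if the tape roll, the kit box or the cutter is pushed more than 3 cm (distance of any of tape, kit, cutter from where it was at the start of the episode above 0.03 m).
It fails at once if the device is dropped (falls freely by more than about 3 cm) (linear speed of unit above 0.75 m/s and contact force between the fingers and unit below 0.1 N).
It fails at once if the cup is dropped (falls freely by more than about 3 cm) (linear speed of cup above 0.75 m/s and contact force between the fingers and cup below 0.1 N).
It fails at once if the cup is tipped with its mouth more than 15 cm above the top of the carton (angle between cup's own z axis and vertical above 1.4 rad and height (world z) of cup_rim above 0.22 m).
It also fails if it takes over 72 s, if anything falls off the work surface, if the arm or the gripper's body presses on something with over 40 N, if the wrist force passes 120 N, or if a joint passes its speed limit or range.

### The arm

A 7-joint arm with a two-finger parallel gripper is mounted at the origin on the work surface. World frame = base frame: x ahead of the robot, y to its left, z up, the work surface at z = 0. Lengths are in m, angles in rad, forces in N, time in s.
With the tool pointing down it reaches from about 0.4 to 0.85 m from the base axis. Payload 4.4 kg.
Tool frame: the origin (TCP) lies midway between the tips of the shut fingers; the grasp point (between the pads) lies 19 mm behind it; z points along the fingers, y is the direction in which the jaws open and shut (so a half turn about z gives the same grasp; the last joint's range is limited). The gripper opens to 94 mm and grips with 3 to 60 N. Pads are 16 mm wide; open, the fingers measure 119 mm over their backs; the gripper's body (75 mm by 177 mm) begins 78 mm behind the grasp point.
Start: joints at [-1.373, 0.628, 0.038, 1.517, -0.027, 0.996, -0.02], TCP at [0.169, 0.628, 0.205] pointing down, gripper open.
Joint ranges: [-3.06, 3.06], [-0.37, 2.12], [-1.25, 1.32], [0.18, 2.47], [-1.1, 4.24], [0.23, 1.98], [-2.94, 2.94]. Speed limits (rad/s): [2.57, 2.57, 3.14, 3.14, 3.14, 3.14, 3.14].

### API

Orientations are given as a rotation vector (axis times angle).
In Python, from cell import manip gives the robot as it stands.
- The arm moves only by the tool send_rows, never from a script. Its argument "commands" is a list of rows, each an object with "dp": the shift along the world's x, y, z in mm, a list of three; "rot": the turn, a rotation vector about the world's x, y, z in degrees, a list of three; "fingers": the opening in per cent of the stroke, from 0 (shut) to 100 (fully open). In form: [{"dp": [x, y, z], "rot": [ax, ay, az], "fingers": fingers}, ...]. A call has 1 to 5 rows; each row shifts and turns the commanded pose from where the row before left it; what a row does not reach is not made up. A row lasts 1/10 s, in which the tool goes at most 50 mm and 8.59 degrees, less where a joint would pass 70% of its speed; a pose out of reach is approached as far as the arm can. A call with a gripper value outside its range is refused whole. The fingers move at their own pace and stop on an object; "force" is the grip in N (left out, the last holds). Time passes only in rows, so rows that do not move let the fingers close. It gives the time, the measured TCP pose, the force and the opening at its end, in the units of the state.
- manip.observe(): the state, without advancing time (a new reading comes with each control period).
- manip.read_camera(name): name is "scene" or "top" or "wrist"; returns a dict with "img" (384x512x3 uint8, red, green, blue), "depth" (384x512 float32, m along the optical axis (not along the pixel's ray), 0 where there is no reading), "mtx" (3x3 intrinsics, pixels), "R" (3x3) and "t" (3): a world point X has camera coordinates R X + t; the wrist camera has in their place "T_tool_cam" (4x4, takes a point from camera to tool coordinates, whose origin is the TCP and whose axes are the flange's). Camera axes: x right, y down, z forward; pixel columns grow to the right and rows downward; lengths in m; the calibration is good to about 2 mm. The wrist camera is an equidistant fisheye: a pixel r from the principal point sees the ray r / f radians off the axis. A picture is of the moment at which its call begins: read the wrist's pose just before it.
- manip.job_done(): hands the job in, once; it reports no verdict.
Trained networks look in the newest picture that a camera, given by its name, has taken for a name from the list of things; names that differ only in an ending like _2 or _b are one class to them, and where a whole thing is asked for, a point or a joint stands for the part that bears it (a point fixed in the world has none). Each returns a list of dicts, best first, with "score" (0 to 1); they miss things now and then, are a little off and sometimes report something else, mostly with a low value. They report only what shows in the picture. A call takes as long as a camera call. They do not tell look-alikes from the thing itself.
- manip.recognise(camera, label): "xyz" ([x, y, z] in m, in world coordinates, good to about 4 mm: the middle of the surface that is visible of it).
The state is a dict: "clock": time; "joint_pos": joint angles; "dq": joint speeds; "effort": joint torques, N m; "position": TCP position; "tool_rot": TCP orientation; "contact_force": force on the tool from outside, world axes, zero at the start; "moment": the same for the moment, N m; "width": finger opening in m.
Only numpy, scipy, OpenCV 4.12 (cv2) and the standard library are available. Lean on these libraries where they do the work, as an engineer would, in place of code of your own. Each camera call takes 0.05 s, during which the arm holds its last target. There are 200 camera calls.

## Working session

There is one attempt and no reset: what is moved stays moved. The work goes in short steps, Python scripts to look and compute and a tool call to move; the robot and the scene stay as the last step left them, time stands still between calls to the robot, and variables do not carry over. Pictures are saved under pics/ and viewed, about 8 in all and at most 12, crops included, and the job is handed in when it is done.

Besides the shell and the picture viewer there is one more tool, called after "Request:" as name(argument=value, ...) on one line, values as JSON. send_rows: Moves the arm, as the interface text tells. Its arguments: {"type":"object","properties":{"commands":{"type":"array","items":{"type":"object","properties":{"dp":{"type":"array","items":{"type":"number"}},"rot":{"type":"array","items":{"type":"number"}},"fingers":{"type":"number"}}}},"force":{"type":"number"}},"required":["commands"]}

```bash
mkdir -p pics
cat > h.py <<'E'
import numpy as np, cv2
from cell import manip
def pts(c):
    d=c["depth"]; v,u=np.indices(d.shape); K=c["mtx"]
    P=np.stack([(u-K[0,2])/K[0,0]*d,(v-K[1,2])/K[1,1]*d,d],-1)
    W=(P-c["t"])@c["R"]; W[d==0]=np.nan
    return W
def save(n,img): cv2.imwrite("pics/"+n+".png",np.ascontiguousarray(img[...,::-1]))
E
python3 - <<'E'
from h import *
for n in("scene","top"):
    c=manip.read_camera(n); save(n,c["img"]); np.savez(n,**c)
    for l in("carton","unit","pad","mat","cup","tape","kit","cutter"):
        print(n,l,[(np.round(r["xyz"],3).tolist(),round(r["score"],2)) for r in manip.recognise(n,l)])
s=manip.observe(); print(s)
a=cv2.imread("pics/scene.png");b=cv2.imread("pics/top.png")
E
```

```text
scene carton [([0.6, -0.003, 0.032], 0.62)]
scene unit [([0.558, -0.008, 0.1], 0.72)]
scene pad [([0.513, 0.264, 0.009], 0.57), ([0.704, 0.318, 0.018], 0.25)]
scene mat [([0.568, -0.241, 0.001], 0.94), ([0.545, -0.247, 0.061], 0.38)]
scene cup [([0.413, -0.234, 0.059], 0.95), ([0.545, -0.248, 0.063], 0.75), ([0.431, -0.375, 0.061], 0.55), ([0.603, -0.006, 0.031], 0.27)]
scene tape [([0.773, 0.106, 0.044], 0.81)]
scene kit [([0.796, -0.172, 0.052], 0.76), ([0.772, 0.104, 0.044], 0.71)]
scene cutter [([0.704, 0.318, 0.018], 0.8)]
top carton [([0.527, -0.009, 0.007], 0.77)]
top unit [([0.542, -0.015, 0.104], 0.76)]
top pad [([0.507, 0.264, 0.005], 0.83)]
top mat [([0.525, -0.253, 0.006], 0.63), ([0.529, -0.007, 0.004], 0.42), ([0.543, -0.014, 0.103], 0.39)]
top cup [([0.405, -0.248, 0.04], 0.95), ([0.42, -0.389, 0.047], 0.93), ([0.553, -0.255, 0.064], 0.6)]
top tape [([0.765, 0.101, 0.048], 0.65), ([0.692, 0.314, 0.014], 0.2)]
top kit [([0.773, -0.177, 0.058], 0.71)]
top cutter [([0.696, 0.316, 0.013], 0.79), ([0.55, -0.258, 0.041], 0.72), ([0.775, -0.176, 0.054], 0.34)]
{'clock': 0.9, 'joint_pos': array([-1.37280795,  0.62836229,  0.03846703,  1.5173795 , -0.02698932,
        0.99631033, -0.01998996]), 'dq': array([-0.00014304,  0.00133298,  0.00030954,  0.0004085 ,  0.00014323,
       -0.00114078, -0.00109257]), 'effort': array([ 3.66746708e-04, -5.49595106e+01,  1.14327941e+00, -1.86936647e+01,
       -5.23029955e-02,  1.58834882e-02,  1.15795723e-05]), 'position': array([0.16944395, 0.62755336, 0.20550885]), 'tool_rot': array([-4.13123980e-01, -3.11426865e+00, -9.88577304e-05]), 'contact_force': array([-0.29140833,  0.833981  , -0.3418594 ]), 'moment': array([0.00768921, 0.03569409, 0.02315872]), 'width': 0.09421358181038245}
```

View images.

View pics/scene.png

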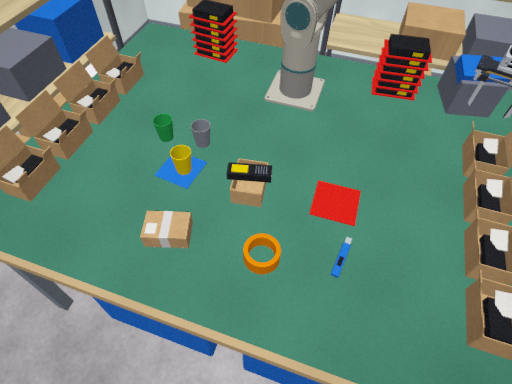

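View pics/top.png

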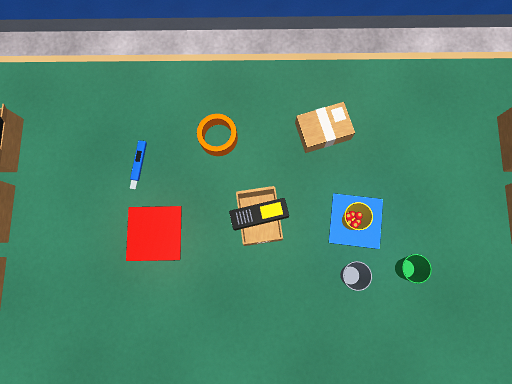

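```bash
cat > m.py <<'E'
from h import *
def rect(W,m,n):
    m=cv2.morphologyEx(m.astype(np.uint8),cv2.MORPH_OPEN,np.ones((2,2)))>0
    P=W[m]; r=cv2.minAreaRect((P[:,:2]*1000).astype(np.float32))
    print(n,len(P),"ctr",np.round(r[0]),"size",np.round(r[1]),"ang",round(r[2],1),"z med",np.round(np.nanmedian(P[:,2]),3))
def box(W,x,y,r): return (abs(W[...,0]-x)<r)&(abs(W[...,1]-y)<r)
E
python3 - <<'E'
from m import *
for n in("top","scene"):
    c=dict(np.load(n+".npz")); W=pts(c); z=W[...,2]; h=cv2.cvtColor(c["img"],cv2.COLOR_RGB2HSV); H,S,V=[h[...,i].astype(int) for i in range(3)]
    print(n)
    rect(W,box(W,.545,-.01,.12)&(z>.09),"unit")
    rect(W,box(W,.53,-.01,.12)&(z>.055)&(z<.082),"carton rim")
    rect(W,box(W,.51,.265,.1)&((H<8)|(H>172))&(S>180),"pad")
    rect(W,box(W,.53,-.25,.1)&(H>100)&(H<125)&(S>120)&(z<.02),"mat")
    ym=box(W,.545,-.25,.1)&(H>18)&(H<35)&(S>120)
    rect(W,ym&(z>.076),"cup rim"); P=W[ym&(z>.078)]; 
    A=np.c_[2*P[:,:2],np.ones(len(P))]; s=np.linalg.lstsq(A,(P[:,:2]**2).sum(1),rcond=None)[0]; print("cup circ",s[:2],np.sqrt(s[2]+s[0]**2+s[1]**2),np.nanmax(P[:,2]))
    for a,x,y in(("gray",.405,-.245),("green",.42,-.389),("tape",.77,.104),("kit",.78,-.176),("cutter",.695,.316)): rect(W,box(W,x,y,.07 if a!='kit' else .1)&(z>.009),a)
E
python3 - <<'E'
import cv2
a=cv2.imread("pics/top.png")[160:300,220:440]; cv2.imwrite("pics/crop.png",cv2.resize(a,None,fx=3.5,fy=3.5,interpolation=2))
E
```

```text
top
unit 1122 ctr [555. -13.] size [ 54. 143.] ang 14.8 z med 0.099
carton rim 333 ctr [553. -11.] size [138. 101.] ang 9.3 z med 0.064
pad 2869 ctr [499. 330.] size [124.   0.] ang 3.7 z med 0.005
mat 1836 ctr [ 541. -260.] size [132. 131.] ang 83.2 z med 0.002
cup rim 114 ctr [ 545. -257.] size [87. 58.] ang 78.6 z med 0.082
cup circ [ 0.54404948 -0.24421373] 0.031812947739953946 0.09057902644749243
gray 467 ctr [ 400. -247.] size [91. 65.] ang 65.6 z med 0.058
green 645 ctr [ 419. -392.] size [93. 48.] ang 62.8 z med 0.057
tape 842 ctr [779. 100.] size [85. 96.] ang 43.5 z med 0.045
kit 1985 ctr [ 787. -187.] size [ 88. 150.] ang 17.1 z med 0.054
cutter 315 ctr [701. 315.] size [ 19. 108.] ang 81.2 z med 0.013
scene
unit 578 ctr [509. -18.] size [124. 138.] ang 15.7 z med 0.099
carton rim 392 ctr [534. -12.] size [185. 142.] ang 24.5 z med 0.064
pad 1568 ctr [514. 269.] size [137. 135.] ang 2.4 z med 0.005
mat 743 ctr [ 545. -252.] size [128. 128.] ang 80.7 z med 0.002
cup rim 116 ctr [ 519. -261.] size [130.  63.] ang 30.4 z med 0.077
cup circ [ 0.54633398 -0.24695254] 0.031824935595135516 0.090400160370872
gray 426 ctr [ 373. -254.] size [136.  61.] ang 25.3 z med 0.056
green 422 ctr [ 395. -395.] size [138.  64.] ang 33.2 z med 0.056
tape 864 ctr [770. 108.] size [ 96. 109.] ang 24.3 z med 0.042
kit 1646 ctr [ 773. -183.] size [122. 127.] ang 17.8 z med 0.053
cutter 285 ctr [702. 319.] size [ 22. 118.] ang 81.3 z med 0.013
```

View pics/crop.png

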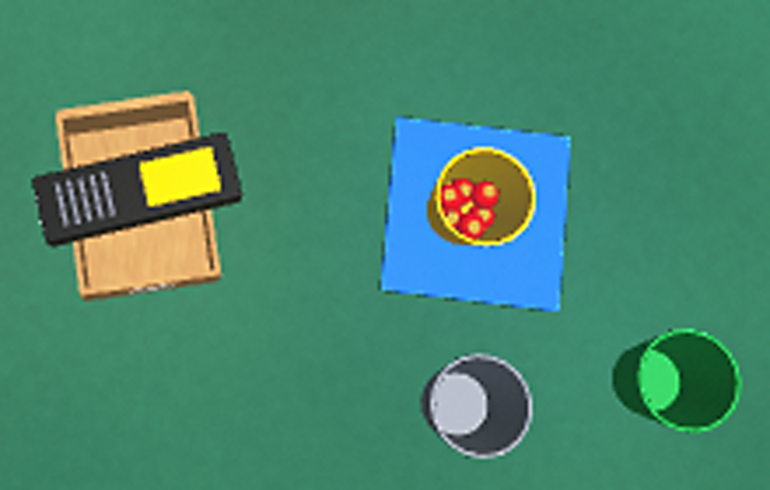

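```bash
cat >> m.py <<'E'
def plane(c,uv,z):
    uv=np.asarray(uv,float).reshape(-1,2); K=c["mtx"]
    d=np.c_[(uv-[K[0,2],K[1,2]])/[K[0,0],K[1,1]],np.ones(len(uv))]@c["R"]; o=-c["R"].T@c["t"]
    return (o+d*((z-o[2])/d[:,2])[:,None])[:,:2]
def prect(c,m,z,n,circ=False):
    m=cv2.morphologyEx(m.astype(np.uint8),cv2.MORPH_OPEN,np.ones((3,3)) if not circ else np.ones((1,1)))
    k,l,s,_=cv2.connectedComponentsWithStats(m); i=1+np.argmax(s[1:,4]); v,u=np.nonzero(l==i)
    P=(plane(c,np.c_[u,v],z)*1000).astype(np.float32)
    if circ:
        (x,y),r=cv2.minEnclosingCircle(P); print(n,"circ",round(x,1),round(y,1),"d",round(2*r,1)); return
    r=cv2.minAreaRect(P); print(n,np.round(r[0],1),np.round(r[1],1),round(r[2],1),"mean",P.mean(0).round(1))
def hsv(c): h=cv2.cvtColor(c["img"],cv2.COLOR_RGB2HSV).astype(int); return h[...,0],h[...,1],h[...,2]
E
python3 - <<'E'
from m import *
for n in("top","scene"):
    c=dict(np.load(n+".npz")); W=pts(c); z=W[...,2]; H,S,V=hsv(c); print(n)
    b=box(W,.545,-.01,.13)
    prect(c,b&(z>.092)&(z<.108),.1,"unit"); prect(c,b&(H>22)&(H<35)&(S>200)&(z>.085),.1,"label")
    if n=="top": prect(c,b&(((H<22)&(S>60))|(z>.03))&(z<.09)|(b&(z>.04)&(z<.09)),.07,"carton")
    prect(c,box(W,.51,.265,.1)&((H<8)|(H>172))&(S>180),.006,"pad")
    mb=box(W,.53,-.25,.12)
    prect(c,mb&(H>100)&(H<125)&(S>120)&(z<.03),.003,"mat")
    prect(c,mb&(H>18)&(H<35)&(S>120)&(z>.081),.085,"cup rim",True)
E
```

```text
top
unit [547.9  -8.3] [ 46.3 135.1] 13.7 mean [547.9  -8.5]
label [555.6 -37.5] [29.  48.2] 11.6 mean [555.5 -37.4]
carton [506.2 -14.4] [50.8 97.7] 8.9 mean [505.  -16.4]
pad [508.6 265.8] [138.8 139.5] 1.5 mean [507.7 265.6]
mat [ 543.2 -256.5] [130.3 130.1] 83.3 mean [ 537.9 -254.9]
cup rim circ 544.4 -244.8 d 67.3
scene
unit [553.4  -9.8] [ 50.8 135. ] 13.1 mean [553.3  -9.3]
label [557.  -39.7] [30.  49.7] 13.2 mean [557.3 -39.9]
pad [513.  264.1] [139.  137.5] 1.4 mean [515.3 265. ]
mat [ 546.  -257.8] [131.1 130.2] 83.2 mean [ 561.6 -251.8]
cup rim circ 547.0 -247.8 d 71.6
```

Request:
send_rows(commands=[{"dp": [25,-42,0],"rot": [0,0,-4],"fingers": 100},{"dp": [25,-42,0],"rot": [0,0,-4],"fingers": 100},{"dp": [25,-42,0],"rot": [0,0,-4],"fingers": 100},{"dp": [25,-42,0],"rot": [0,0,-4],"fingers": 100},{"dp": [25,-42,0],"rot": [0,0,-4],"fingers": 100}], force=25)

```text
clock: 1.4
position: [0.2953, 0.4159, 0.2057]
tool_rot: [0.952, 2.994, 0.001]
contact_force: [0.4, 0.3, -0.4]
width: 0.094
```

```bash
cat > log.py <<'E'
from h import *
import json
s=manip.observe(); open("log.txt","a").write(json.dumps({k:np.asarray(s[k]).tolist() for k in("joint_pos","position","tool_rot")})+"\n")
print(round(s["clock"],2),s["joint_pos"].round(3),s["position"].round(4),s["tool_rot"].round(3),s["contact_force"].round(1),round(s["width"],4))
E
python3 log.py
```

```text
1.4 [-1.108  0.431  0.141  1.906 -0.081  0.809  0.031] [0.2953 0.4159 0.2057] [9.520e-01 2.994e+00 1.000e-03] [ 0.4  0.3 -0.4] 0.094
```

Request:
send_rows(commands=[{"dp": [25,-42,0],"rot": [0,0,-4],"fingers": 100},{"dp": [25,-42,0],"rot": [0,0,-4],"fingers": 100},{"dp": [25,-42,0],"rot": [0,0,-4],"fingers": 100},{"dp": [25,-42,0],"rot": [0,0,-4],"fingers": 100},{"dp": [25,-42,0],"rot": [0,0,-4],"fingers": 100}])

```text
clock: 1.9
position: [0.4203, 0.206, 0.2059]
tool_rot: [1.457, 2.783, 0.002]
contact_force: [0.6, 0.8, -0.2]
width: 0.0942
```

```bash
python3 log.py
```

```text
1.9 [-0.711  0.38   0.266  2.012 -0.142  0.765  0.246] [0.4203 0.206  0.2059] [1.457e+00 2.783e+00 2.000e-03] [ 0.6  0.8 -0.2] 0.0942
```

Request:
send_rows(commands=[{"dp": [26,-42,0],"rot": [0,0,-4],"fingers": 100},{"dp": [26,-43,0],"rot": [0,0,-4],"fingers": 100},{"dp": [26,-43,0],"rot": [0,0,-5],"fingers": 100},{"dp": [26,-43,0],"rot": [0,0,-5],"fingers": 100},{"dp": [25,-44,0],"rot": [0,0,-4],"fingers": 100}])

```text
clock: 2.4
position: [0.5489, -0.0079, 0.2058]
tool_rot: [1.961, 2.453, 0.001]
contact_force: [1.7, 0.5, 0.0]
width: 0.0943
```

Request:
send_rows(commands=[{"dp": [0,0,-20],"rot": [0,0,0],"fingers": 100},{"dp": [0,0,0],"rot": [0,0,0],"fingers": 100}])

```text
clock: 2.6
position: [0.5465, -0.0076, 0.1837]
tool_rot: [-1.96, -2.452, 0.004]
contact_force: [-0.1, 1.2, -0.6]
width: 0.0938
```

```bash
python3 log.py
python3 - <<'E'
from m import *
from scipy.spatial.transform import Rotation as Ro
s=manip.observe(); c=manip.read_camera("wrist"); save("w1",c["img"]); np.savez("w1",pos=s["position"],rot=s["tool_rot"],**c)
print({k:np.shape(v) for k,v in c.items()}, c["mtx"], c["T_tool_cam"].round(3))
t=manip.read_camera("top"); save("t2",t["img"])
E
```

```text
2.6 [-0.282  0.533  0.368  1.836 -0.252  0.822  0.435] [ 0.5465 -0.0076  0.1837] [-1.96  -2.452  0.004] [-0.1  1.2 -0.6] 0.0938
{'img': (384, 512, 3), 'depth': (384, 512), 'mtx': (3, 3), 'T_tool_cam': (4, 4)} [[297.31863964   0.         256.98120897]
 [  0.         297.31863964 193.16937064]
 [  0.           0.           1.        ]] [[-0.001 -0.958 -0.286  0.084]
 [ 1.    -0.001  0.     0.   ]
 [-0.001 -0.286  0.958 -0.179]
 [ 0.     0.     0.     1.   ]]
```

View pics/w1.png

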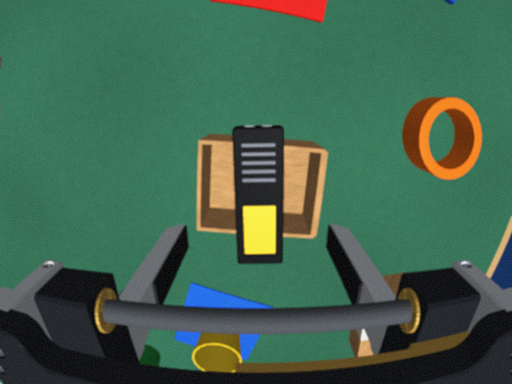

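```bash
cat >> h.py <<'E'
from scipy.spatial.transform import Rotation as Ro
def wpts(c,pos,rot):
    d=c["depth"]; v,u=np.indices(d.shape); K=c["mtx"]; x=(u-K[0,2])/K[0,0]; y=(v-K[1,2])/K[1,1]; r=np.hypot(x,y)+1e-9
    k=np.tan(np.clip(r,0,1.5))/r; P=np.stack([x*k*d,y*k*d,d],-1); T=c["T_tool_cam"]
    W=(P@T[:3,:3].T+T[:3,3])@Ro.from_rotvec(rot).as_matrix().T+pos; W[d==0]=np.nan
    return W
E
cat > wu.py <<'E'
from m import *
import sys
f=dict(np.load(sys.argv[1])); W=wpts(f,f["pos"],f["rot"]); z=W[...,2]; u,v=np.meshgrid(range(512),range(384))
rect(W,box(W,.55,-.01,.09)&(z>.094)&(z<.106)&(v<270),"unit"); rect(W,box(W,.55,-.01,.1)&(z>.06)&(z<.078)&(v<290),"carton"); rect(W,box(W,.55,-.01,.1)&(z>.012)&(z<.078)&(v<290),"carton all")
E
python3 wu.py w1.npz
```

```text
unit 6567 ctr [558. -38.] size [ 62. 194.] ang 13.1 z med 0.1
carton 1902 ctr [nan nan] size [nan  0.] ang nan z med 0.069
carton all 4071 ctr [nan nan] size [0. 0.] ang 0.0 z med 0.057
```

```bash
cat >> m.py <<'E'
def rect(W,m,n):
    m=cv2.morphologyEx(m.astype(np.uint8),cv2.MORPH_OPEN,np.ones((3,3)))
    k,l,s,_=cv2.connectedComponentsWithStats(m); i=1+np.argmax(s[1:,4]); P=W[l==i]
    r=cv2.minAreaRect((P[:,:2]*1000).astype(np.float32))
    print(n,len(P),"ctr",np.round(r[0]),"size",np.round(r[1]),"ang",round(r[2],1),"z med",np.round(np.nanmedian(P[:,2]),3),"mean",P.mean(0).round(4))
E
python3 wu.py w1.npz
```

```text
unit 6563 ctr [549.  -9.] size [ 46. 136.] ang 13.7 z med 0.1 mean [ 0.5474 -0.0037  0.0999]
carton 1037 ctr [592.  -2.] size [46. 99.] ang 7.9 z med 0.069 mean [0.6027 0.0017 0.0683]
carton all 2135 ctr [592.  -2.] size [46. 99.] ang 7.9 z med 0.059 mean [ 0.6024 -0.0033  0.0531]
```

Request:
send_rows(commands=[{"dp": [2,-1,-38],"rot": [0,0,1],"fingers": 100},{"dp": [0,0,-40],"rot": [0,0,0],"fingers": 100},{"dp": [0,0,-28],"rot": [0,0,0],"fingers": 100},{"dp": [0,0,0],"rot": [0,0,0],"fingers": 100},{"dp": [0,0,0],"rot": [0,0,0],"fingers": 40}])

```text
clock: 3.2
position: [0.5502, -0.0062, 0.0804]
tool_rot: [1.934, 2.475, 0.001]
contact_force: [1.2, 0.6, 0.7]
width: 0.0887
```

Request:
send_rows(commands=[{"dp": [0,0,0],"rot": [0,0,0],"fingers": 30},{"dp": [0,0,0],"rot": [0,0,0],"fingers": 30},{"dp": [0,0,0],"rot": [0,0,0],"fingers": 30},{"dp": [0,0,0],"rot": [0,0,0],"fingers": 30}], force=30)

```text
clock: 3.6
position: [0.5502, -0.0072, 0.0803]
tool_rot: [1.936, 2.473, 0.002]
contact_force: [0.7, -0.3, -1.0]
width: 0.0575
```

Request:
send_rows(commands=[{"dp": [0,0,-5],"rot": [0,0,0],"fingers": 50},{"dp": [0,0,0],"rot": [0,0,0],"fingers": 30},{"dp": [0,0,0],"rot": [0,0,0],"fingers": 30},{"dp": [0,0,0],"rot": [0,0,0],"fingers": 30},{"dp": [0,0,0],"rot": [0,0,0],"fingers": 30}])

```text
clock: 4.1
position: [0.5496, -0.0072, 0.0742]
tool_rot: [-1.936, -2.473, 0.0]
contact_force: [-0.2, -0.1, -2.7]
width: 0.046
```

Request:
send_rows(commands=[{"dp": [0,0,0],"rot": [0,0,0],"fingers": 30},{"dp": [0,0,0],"rot": [0,0,0],"fingers": 30},{"dp": [0,0,15],"rot": [0,0,0],"fingers": 30},{"dp": [0,0,30],"rot": [0,0,0],"fingers": 30}])

```text
clock: 4.5
position: [0.5478, -0.0072, 0.1181]
tool_rot: [-1.934, -2.47, 0.005]
contact_force: [0.1, -0.0, -3.0]
width: 0.0461
```

Request:
send_rows(commands=[{"dp": [-4,20,15],"rot": [0,0,0],"fingers": 30},{"dp": [-5,36,0],"rot": [0,0,0],"fingers": 30},{"dp": [-5,36,0],"rot": [0,0,0],"fingers": 30},{"dp": [-5,36,0],"rot": [0,0,0],"fingers": 30},{"dp": [-5,36,0],"rot": [0,0,0],"fingers": 30}])

```text
clock: 5.0
position: [0.5254, 0.1581, 0.1346]
tool_rot: [-1.937, -2.473, -0.0]
contact_force: [0.1, 0.4, -2.8]
width: 0.0458
```

```bash
python3 log.py
python3 - <<'E'
from m import *
s=manip.observe(); c=manip.read_camera("top"); np.savez("t3",**c); W=pts(c); z=W[...,2]; H,S,V=hsv(c)
rect(W,box(W,.55,-.01,.1)&(z>.062)&(z<.08),"rim")
prect(c,box(W,.55,-.01,.1)&((H<22)&(S>60)&(z>-.01)&(z<.08)),.07,"carton")
save("t3",c["img"])
E
```

```text
5.0 [-0.576  0.603  0.355  1.882 -0.308  0.71   0.199] [0.5254 0.1581 0.1346] [-1.937 -2.473 -0.   ] [ 0.1  0.4 -2.8] 0.0458
rim 119 ctr [611.   2.] size [ 8. 90.] ang 8.1 z med 0.069 mean [0.6103 0.0014 0.0684]
carton [547.4  -8.1] [133.6  96.9] 8.6 mean [547.  -8.]
```

Request:
send_rows(commands=[{"dp": [-5,36,-20],"rot": [0,0,0],"fingers": 30},{"dp": [-5,36,-20],"rot": [0,0,0],"fingers": 30},{"dp": [-4,32,-20],"rot": [0,0,0],"fingers": 30},{"dp": [0,4,-25],"rot": [0,0,0],"fingers": 30},{"dp": [0,0,-10],"rot": [0,0,0],"fingers": 30}])

```text
clock: 5.55
position: [0.5098, 0.2659, 0.0373]
tool_rot: [-1.931, -2.475, 0.004]
contact_force: [-0.6, -0.9, -3.1]
width: 0.0456
```

Request:
send_rows(commands=[{"dp": [0,0,-8],"rot": [0,0,0],"fingers": 30},{"dp": [0,0,-8],"rot": [0,0,0],"fingers": 30},{"dp": [0,0,-5],"rot": [0,0,0],"fingers": 30},{"dp": [0,0,0],"rot": [0,0,0],"fingers": 30}])

```text
clock: 5.95
position: [0.512, 0.2639, 0.0184]
tool_rot: [1.938, 2.472, -0.0]
contact_force: [0.3, 0.0, -3.1]
width: 0.0455
```

Request:
send_rows(commands=[{"dp": [0,0,-5],"rot": [0,0,0],"fingers": 30},{"dp": [0,0,-3],"rot": [0,0,0],"fingers": 30},{"dp": [0,0,0],"rot": [0,0,0],"fingers": 30}])

```text
clock: 6.25
position: [0.5116, 0.2646, 0.0102]
tool_rot: [-1.936, -2.473, 0.001]
contact_force: [0.0, -0.4, -2.7]
width: 0.0458
```

Request:
send_rows(commands=[{"dp": [0,0,-1],"rot": [0,0,0],"fingers": 30},{"dp": [0,0,0],"rot": [0,0,0],"fingers": 30},{"dp": [0,0,0],"rot": [0,0,0],"fingers": 60},{"dp": [0,0,0],"rot": [0,0,0],"fingers": 70},{"dp": [0,0,0],"rot": [0,0,0],"fingers": 70}])

```text
clock: 6.75
position: [0.5121, 0.2649, 0.0096]
tool_rot: [1.936, 2.473, 0.001]
contact_force: [-0.6, 0.5, 0.1]
width: 0.0646
```

Request:
send_rows(commands=[{"dp": [0,0,0],"rot": [0,0,0],"fingers": 70},{"dp": [0,0,10],"rot": [0,0,0],"fingers": 70},{"dp": [0,0,30],"rot": [0,0,0],"fingers": 80},{"dp": [0,0,45],"rot": [0,0,0],"fingers": 80},{"dp": [0,0,45],"rot": [0,0,0],"fingers": 80}])

```text
clock: 7.25
position: [0.5114, 0.2643, 0.1412]
tool_rot: [-1.937, -2.473, 0.002]
contact_force: [1.2, 0.7, 0.3]
width: 0.0753
```

Request:
send_rows(commands=[{"dp": [0,-40,30],"rot": [0,0,0],"fingers": 100},{"dp": [0,-40,30],"rot": [0,0,0],"fingers": 100},{"dp": [0,-40,30],"rot": [0,0,0],"fingers": 100},{"dp": [0,-40,0],"rot": [0,0,0],"fingers": 100}])

```text
clock: 7.65
position: [0.5143, 0.1033, 0.2341]
tool_rot: [1.934, 2.47, 0.011]
contact_force: [0.8, -0.4, -0.4]
width: 0.0939
```

```bash
python3 log.py
python3 - <<'E'
from m import *
c=manip.read_camera("scene"); W=pts(c); z=W[...,2]; save("s4",c["img"])
rect(W,box(W,.51,.265,.09)&(z>.025)&(z<.045),"unit")
E
python3 - <<'E'
# fit an SRS model
import json,numpy as np
from scipy.spatial.transform import Rotation as Ro
L=[json.loads(l) for l in open("log.txt")]
from scipy.optimize import least_squares
import itertools
def fk(q,p,s):
    h,l1,l2,l3=p; q=np.asarray(q)*s
    R=Ro.identity(); t=np.array([0,0,h])
    R=Ro.from_euler('z',q[0])*Ro.from_euler('y',q[1]); t=t.copy()
    R=R*Ro.from_euler('z',q[2]); t=t+R.apply([0,0,l1]); R=R*Ro.from_euler('y',q[3]); R=R*Ro.from_euler('z',q[4]); t=t+R.apply([0,0,l2]); R=R*Ro.from_euler('y',q[5])*Ro.from_euler('z',q[6]); t=t+R.apply([0,0,l3]); return t,R
res=[]
for s3,s5,s7 in itertools.product((1,-1),repeat=3):
    s=np.array([-1,1,s3,1,s5,1,s7])
    f=lambda p:np.concatenate([fk(l["joint_pos"],p,s)[0]-l["position"] for l in L])
    r=least_squares(f,[.3,.4,.4,.2]); 
    D=[(fk(l["joint_pos"],r.x,s)[1].inv()*Ro.from_rotvec(l["tool_rot"])).as_rotvec().round(3).tolist() for l in L]
    res.append((np.abs(r.fun).max(),s.tolist(),r.x.round(4).tolist(),D[:1]+D[-1:]))
for r in sorted(res,key=lambda r:r[0])[:3]: print(r)
E
```

```text
7.65 [-0.559  0.439  0.444  1.846 -0.237  0.899  0.237] [0.5143 0.1033 0.2341] [1.934 2.47  0.011] [ 0.8 -0.4 -0.4] 0.0939
unit 594 ctr [515. 261.] size [ 50. 136.] ang 14.6 z med 0.035 mean [0.5173 0.2618 0.0349]
(np.float64(0.013966529045646214), [-1, 1, -1, 1, 1, 1, 1], [0.0466, 0.555, 0.3897, 0.0787], [[-0.093, 0.093, 1.618], [-0.283, 0.283, 1.378]])
(np.float64(0.0139665290465249), [-1, 1, -1, 1, 1, 1, -1], [0.0466, 0.555, 0.3897, 0.0787], [[-0.096, 0.091, 1.681], [-0.366, 0.223, 1.845]])
(np.float64(0.015765517095711834), [-1, 1, -1, 1, -1, 1, -1], [-0.7799, 0.4547, 0.4535, -0.8846], [[0.0, -0.0, 1.571], [0.0, -0.0, 1.571]])
```

```bash
cat > kin.py <<'E'
import json,numpy as np
from scipy.spatial.transform import Rotation as Ro
from scipy.optimize import least_squares
S=np.array([-1,1,-1,1,-1,1,-1]); Z=lambda a:Ro.from_euler('z',a); Y=lambda a:Ro.from_euler('y',a)
def fk(q,p,off=Ro.from_euler('z',np.pi/2)):
    h,l1,a1,a2,l2,aw,l3,ys,ye,yw=p; q=np.asarray(q)*S
    R=Z(q[0])*Y(q[1])*Z(q[2]); t=np.array([0,0,h])+R.apply([a1,ys,l1]); R=R*Y(q[3]); t=t+R.apply([a2,0,0]); R=R*Z(q[4]); t=t+R.apply([0,ye,l2]); R=R*Y(q[5]); t=t+R.apply([aw,yw,0])
    R=R*Z(q[6]); t=t+R.apply([0,0,l3]); return t,R*off
def fit():
    L=[json.loads(l) for l in open("log.txt")]
    p0=np.array([.33,.35,0,0,.35,0,.3,0,0,0])
    f=lambda p:np.r_[np.concatenate([(fk(l["joint_pos"],p)[0]-l["position"])/.001 for l in L]),(p-p0)/.1]
    r=least_squares(f,p0); return r.x,np.abs(r.fun[:-10]).max()
if __name__=="__main__": print([np.round(x,4) for x in fit()])
E
cat > add0.py <<'E'
import json
open("log.txt","a").write(json.dumps(dict(joint_pos=[-1.37280795,0.62836229,0.03846703,1.5173795,-0.02698932,0.99631033,-0.01998996],position=[0.16944395,0.62755336,0.20550885],tool_rot=[-.413124,-3.114269,0]))+"\n")
E
python3 add0.py; python3 kin.py
```

```text
[array([ 0.3377,  0.5544,  0.0032, -0.0066,  0.3844,  0.0045,  0.3767,
       -0.0307,  0.0014,  0.0014]), np.float64(1.4456)]
```

```bash
cat > plan.py <<'E'
from kin import *
P,_=fit()
LO=np.array([-3.06,-.37,-1.25,.18,-1.1,.23,-2.94]);HI=np.array([3.06,2.12,1.32,2.47,4.24,1.98,2.94])
def jac(q):
    t,R=fk(q,P);J=np.zeros((6,7))
    for i in range(7):
        d=q.copy();d[i]+=1e-5;t2,R2=fk(d,P);J[:3,i]=(t2-t)/1e-5;J[3:,i]=(R2*R.inv()).as_rotvec()/1e-5
    return t,R,J
def track(q,t1,R1,n=None):
    """straight path; returns q, max err, min margin to limits"""
    q=np.array(q,float);t0,R0=fk(q,P);dr=(R1*R0.inv()).as_rotvec()
    n=n or int(max(np.linalg.norm(t1-t0)/.04,np.degrees(np.linalg.norm(dr))/7,1))+1
    mm=9;me=0;vm=0
    for k in range(1,n+1):
        t=t0+(t1-t0)*k/n;R=Ro.from_rotvec(dr*k/n)*R0;qs=q.copy()
        for _ in range(4):
            tc,Rc,J=jac(q);e=np.r_[t-tc,(R*Rc.inv()).as_rotvec()]
            W=np.clip(np.minimum(q-LO,HI-q)/.2,.02,1); Jw=J*W
            q=q+W*(Jw.T@np.linalg.solve(Jw@Jw.T+1e-5*np.eye(6),e)); q=np.clip(q,LO,HI)
        me=max(me,np.linalg.norm(e[:3])+.1*np.linalg.norm(e[3:]));mm=min(mm,np.min(np.minimum(q-LO,HI-q)));vm=max(vm,np.max(abs(q-qs))/.1)
    return q,me,mm,vm,n
def pose(al,be,roll=0,flip=1):
    """tool rotation: z at azimuth al, be below horizontal; x in vertical plane (up if flip=1), then roll about own z"""
    z=np.array([np.cos(al)*np.cos(be),np.sin(al)*np.cos(be),-np.sin(be)]); y=flip*np.array([-np.sin(al),np.cos(al),0]); x=np.cross(y,z)
    return Ro.from_matrix(np.c_[x,y,z])*Z(roll)
E
cat > search.py <<'E'
from plan import *
D=np.radians; q0=np.array(json.loads(open("log.txt").read().split("\n")[4])["joint_pos"])
CUP=np.array([.545,-.246]); CAR=np.array([.547,-.008])
out=[]
for be in (30,45):
 for al in range(-120,121,20):
  for flip in (1,-1):
    R=pose(D(al),D(be),0,flip); g=np.r_[CUP,.056]; z=R.apply([0,0,1]); T=g+.019*z
    best=None
    q,e1,m1,v1,n1=track(q0,T+[0,0,.13]-.05*z*[1,1,0],R)
    q,e2,m2,v2,n2=track(q,T,R)
    if max(e1,e2)>.004: continue
    c=R.inv().apply([0,0,1])  # cup axis in tool
    qu,e3,m3,_,n3=track(q,T+[0,0,.13],R)
    for b2 in (0,15,30,45):
     for da in (0,25,-25,50,-50):
      for roll in (110,130,150,-110,-130,-150):
        al2=al+da; R2=pose(D(al2),D(b2),D(roll),flip); cz=R2.apply(c)
        tilt=np.degrees(np.arccos(cz[2]))
        if tilt<108 or tilt>128: continue
        rim=np.r_[CAR,.125]; g2=rim-cz*.029; T2=g2+.019*R2.apply([0,0,1])
        # two-stage: via half roll
        Rm=pose(D(al+da/2),D((be+b2)/2),D(roll/2),flip)
        qa,ea,ma,va,_=track(qu,T2+[0,0,.06],Rm)
        qb,eb,mb,vb,_=track(qa,T2,R2)
        if max(ea,eb)<.004: out.append((min(m1,m2,m3,ma,mb),be,al,flip,b2,da,roll,round(tilt),q.round(2).tolist(),qb.round(2).tolist()))
out.sort(key=lambda r:-r[0])
for o in out[:25]: print(o)
print(len(out))
E
time python3 search.py
```

```text
(np.float64(0.6236172657067515), 45, -100, -1, 15, 0, 150, 114, [-0.11, 0.94, 0.09, 1.84, 0.98, 0.87, 2.06], [-0.86, 1.3, 0.7, 1.52, 0.39, 1.28, -0.25])
(np.float64(0.5976989420519818), 45, -100, -1, 0, 25, 130, 117, [-0.11, 0.94, 0.09, 1.84, 0.98, 0.87, 2.06], [-1.02, 1.39, 0.6, 1.79, 0.84, 1.11, -0.31])
(np.float64(0.5833566867169837), 45, -100, -1, 0, 25, 150, 128, [-0.11, 0.94, 0.09, 1.84, 0.98, 0.87, 2.06], [-1.07, 1.41, 0.68, 1.8, 0.78, 1.04, -0.61])
(np.float64(0.574017140545513), 45, -100, -1, 15, 25, 150, 114, [-0.11, 0.94, 0.09, 1.84, 0.98, 0.87, 2.06], [-1.04, 1.24, 0.67, 1.88, 0.76, 0.87, -0.52])
(np.float64(0.5386807685975104), 45, -100, -1, 0, 0, 150, 128, [-0.11, 0.94, 0.09, 1.84, 0.98, 0.87, 2.06], [-0.89, 1.46, 0.73, 1.43, 0.44, 1.44, -0.28])
(np.float64(0.5236573055238916), 45, -120, -1, 0, 50, 130, 117, [-0.03, 1.01, 0.05, 1.59, 0.7, 1.12, 2.12], [-1.09, 1.41, 0.65, 1.86, 0.89, 1.0, -0.37])
(np.float64(0.5236573055238916), 45, -120, -1, 0, 50, 150, 128, [-0.03, 1.01, 0.05, 1.59, 0.7, 1.12, 2.12], [-1.14, 1.45, 0.74, 1.88, 0.81, 0.92, -0.65])
(np.float64(0.523657305
[... 2107 characters left out ...]
 0.44, 1.94, 1.04, 1.15, 0.83])
(np.float64(0.43565398688849066), 45, -120, 1, 0, 50, -150, 128, [-0.42, 1.2, 0.81, 1.59, -0.05, 0.89, -0.39], [-0.92, 1.29, 0.35, 1.93, 1.09, 1.24, 1.15])
(np.float64(0.43565398688849066), 45, -120, 1, 15, 25, -150, 114, [-0.42, 1.2, 0.81, 1.59, -0.05, 0.89, -0.39], [-0.66, 1.13, 0.19, 1.64, 0.79, 1.43, 1.45])
(np.float64(0.43565398688849066), 45, -120, 1, 15, 50, -150, 114, [-0.42, 1.2, 0.81, 1.59, -0.05, 0.89, -0.39], [-0.87, 1.1, 0.33, 2.01, 1.12, 1.06, 1.22])
(np.float64(0.4356307874120362), 45, -120, -1, 0, 25, 130, 117, [-0.03, 1.01, 0.05, 1.59, 0.7, 1.12, 2.12], [-0.9, 1.44, 0.67, 1.48, 0.54, 1.39, -0.02])
387
real	3m31.182s
user	3m29.606s
sys	0m0.188s
```

```bash
cat > go.py <<'E'
from plan import *
from h import manip
D=np.radians
def plan(T,R,show=True,n=None):
    s=manip.observe(); p0=s["position"]; R0=Ro.from_rotvec(s["tool_rot"]); dr=np.degrees((R*R0.inv()).as_rotvec()); d=(T-p0)*1000
    q,e,m,v,nn=track(s["joint_pos"],fk(s["joint_pos"],P)[0]+T-p0,fk(s["joint_pos"],P)[1]*R0.inv()*R if 0 else R,n)
    print("dp",d.round(1),"rot",dr.round(1),"n",nn,"per row",(d/nn).round(1),(dr/nn).round(2),"| err",round(e,4),"margin",round(m,2),"v",round(v,2),"q",q.round(2)); return q
CUP=np.array([.545,-.246]); RG=pose(D(-100),D(30),0,-1)
E
python3 - <<'E'
from go import *
print(P.round(3)); z=RG.apply([0,0,1]); T=np.r_[CUP,.056]+.019*z; print("grasp T",T)
plan(T-.11*z,RG,n=16); print(RG.as_rotvec())
E
```

```text
[ 0.338  0.554  0.003 -0.007  0.384  0.004  0.377 -0.031  0.001  0.001]
grasp T [ 0.54214271 -0.2622045   0.0465    ]
dp [  45.7 -262.9 -131.4] rot [ -2.7  81.5 137.6] n 16 per row [  2.9 -16.4  -8.2] [-0.17  5.09  8.6 ] | err 0.0 margin 0.48 v 1.67 q [-0.32  1.    0.06  1.71  0.91  1.24  2.  ]
[ 1.41946507 -1.6916526   0.81952854]
```

Request:
send_rows(commands=[{"dp": [2,-12,0],"rot": [-0.1,3.7,6.3],"fingers": 100},{"dp": [2,-12,0],"rot": [-0.1,3.7,6.3],"fingers": 100},{"dp": [2,-12,0],"rot": [-0.1,3.7,6.3],"fingers": 100},{"dp": [2,-12,0],"rot": [-0.1,3.7,6.3],"fingers": 100},{"dp": [2,-12,0],"rot": [-0.1,3.7,6.3],"fingers": 100}])

```text
clock: 8.2
position: [0.5219, 0.0438, 0.2301]
tool_rot: [-1.082, -2.668, 0.297]
contact_force: [0.0, 1.2, 0.1]
width: 0.0942
```

Request:
send_rows(commands=[{"dp": [2,-12,0],"rot": [-0.1,3.7,6.3],"fingers": 100},{"dp": [2,-12,0],"rot": [-0.1,3.7,6.3],"fingers": 100},{"dp": [2,-12,0],"rot": [-0.1,3.7,6.3],"fingers": 100},{"dp": [2,-12,0],"rot": [-0.1,3.7,6.3],"fingers": 100},{"dp": [2,-12,0],"rot": [-0.1,3.7,6.3],"fingers": 100}])

```text
clock: 8.7
position: [0.532, -0.016, 0.2298]
tool_rot: [-0.245, -2.606, 0.53]
contact_force: [-0.5, 0.1, -0.5]
width: 0.094
```

```bash
python3 log.py; python3 kin.py
python3 - <<'E'
from go import *
z=RG.apply([0,0,1]); T=np.r_[CUP,.056]+.019*z
plan(T-.11*z+[0,0,.08],RG)
E
```

```text
8.7 [-0.287  0.785  0.193  1.344  0.138  1.575  1.234] [ 0.532  -0.016   0.2298] [-0.245 -2.606  0.53 ] [-0.5  0.1 -0.5] 0.094
[array([ 0.3327,  0.5558,  0.0021, -0.005 ,  0.3819,  0.0011,  0.3739,
       -0.0303,  0.0012,  0.0012]), np.float64(1.5983)]
dp [  26.7 -152.4  -48.3] rot [-1.6 43.5 74.2] n 13 per row [  2.1 -11.7  -3.7] [-0.13  3.35  5.71] | err 0.0 margin 0.37 v 0.83 q [-0.3   0.87  0.03  1.71  0.91  1.34  2.09]
```

Request:
send_rows(commands=[{"dp": [2,-13,-4],"rot": [-0.1,3.6,6.2],"fingers": 100},{"dp": [2,-13,-4],"rot": [-0.1,3.6,6.2],"fingers": 100},{"dp": [2,-13,-4],"rot": [-0.1,3.6,6.2],"fingers": 100},{"dp": [2,-13,-4],"rot": [-0.1,3.6,6.2],"fingers": 100}])

```text
clock: 9.1
position: [0.5401, -0.0677, 0.2135]
tool_rot: [0.371, -2.41, 0.667]
contact_force: [-0.2, 0.2, -0.3]
width: 0.0943
```

Request:
send_rows(commands=[{"dp": [2,-13,-4],"rot": [-0.1,3.6,6.2],"fingers": 100},{"dp": [2,-13,-4],"rot": [-0.1,3.6,6.2],"fingers": 100},{"dp": [2,-13,-4],"rot": [-0.1,3.6,6.2],"fingers": 100},{"dp": [2,-13,-4],"rot": [-0.1,3.6,6.2],"fingers": 100}])

```text
clock: 9.5
position: [0.5482, -0.1194, 0.1975]
tool_rot: [0.933, -2.101, 0.761]
contact_force: [0.2, -0.7, -0.2]
width: 0.0941
```

Request:
send_rows(commands=[{"dp": [2,-13,-4],"rot": [-0.1,3.6,6.2],"fingers": 100},{"dp": [2,-13,-4],"rot": [-0.1,3.6,6.2],"fingers": 100},{"dp": [2,-13,-4],"rot": [-0.1,3.6,6.2],"fingers": 100},{"dp": [2,-9,-4],"rot": [-0.1,3.6,6.0],"fingers": 100},{"dp": [0,0,0],"rot": [0,0,0],"fingers": 100}])

```text
clock: 10.0
position: [0.554, -0.1676, 0.1814]
tool_rot: [1.418, -1.7, 0.808]
contact_force: [-0.1, 1.7, 1.2]
width: 0.0942
```

```bash
python3 log.py
python3 - <<'E'
from go import *
from m import *
s=manip.observe(); c=manip.read_camera("wrist"); save("w2",c["img"]); np.savez("w2",pos=s["position"],rot=s["tool_rot"],**c)
W=wpts(c,s["position"],s["tool_rot"]); H,S_,V=hsv(c); z=W[...,2]
m=box(W,.545,-.246,.06)&(H>18)&(H<35)&(S_>120)&(z>.081)
Pp=W[m]; (x,y),r=cv2.minEnclosingCircle((Pp[:,:2]*1000).astype(np.float32)); print("rim",x,y,2*r,len(Pp),Pp[:,2].max())
A=np.c_[2*Pp[:,:2],np.ones(len(Pp))]; k=np.linalg.lstsq(A,(Pp[:,:2]**2).sum(1),rcond=None)[0]; print(k[:2],np.sqrt(k[2]+k[0]**2+k[1]**2))
zz=RG.apply([0,0,1]); T=np.r_[CUP,.056]+.019*zz
plan(T-.11*zz,RG)
E
```

```text
10.0 [-0.298  0.873  0.021  1.711  0.899  1.334  2.089] [ 0.554  -0.1676  0.1814] [ 1.418 -1.7    0.808] [-0.1  1.7  1.2] 0.0942
rim 544.0443725585938 -245.2310028076172 67.83766174316406 755 0.08933300965478992
[ 0.54445603 -0.24454429] 0.03161227922551589
dp [  3.5  -1.2 -80.3] rot [-0.5  0.1  0.5] n 3 per row [  1.2  -0.4 -26.8] [-0.16  0.04  0.18] | err 0.0 margin 0.67 v 0.45 q [-0.3   1.01  0.03  1.7   0.93  1.26  1.99]
```

View pics/w2.png

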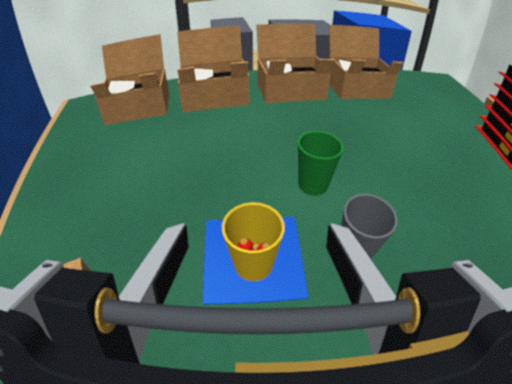

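Request:
send_rows(commands=[{"dp": [1,0,-30],"rot": [0,0,0],"fingers": 100},{"dp": [1,0,-30],"rot": [0,0,0],"fingers": 100},{"dp": [1,0,-20],"rot": [-0.5,0,0.5],"fingers": 100},{"dp": [-3,-19,-11],"rot": [0,0,0],"fingers": 100},{"dp": [0,0,0],"rot": [0,0,0],"fingers": 100}])

```text
clock: 10.55
position: [0.555, -0.1884, 0.0903]
tool_rot: [1.414, -1.693, 0.821]
contact_force: [0.1, -0.3, 0.3]
width: 0.0938
```

```bash
python3 log.py
python3 - <<'E'
from go import *
zz=RG.apply([0,0,1]); T=np.r_[.5443,-.245,.056]+.019*zz
plan(T,RG)
E
```

```text
10.55 [-0.283  1.021  0.042  1.721  0.955  1.223  1.969] [ 0.555  -0.1884  0.0903] [ 1.414 -1.693  0.821] [ 0.1 -0.3  0.3] 0.0938
dp [-13.5 -72.8 -43.8] rot [0.2 0.1 0.2] n 3 per row [ -4.5 -24.3 -14.6] [0.06 0.02 0.07] | err 0.0 margin 0.69 v 0.46 q [-0.2   1.08  0.09  1.78  1.07  1.09  1.9 ]
```

Request:
send_rows(commands=[{"dp": [-4,-20,-12],"rot": [0,0,0],"fingers": 100},{"dp": [-4,-22,-13],"rot": [0,0,0],"fingers": 100},{"dp": [-3,-16,-10],"rot": [0,0,0],"fingers": 100},{"dp": [-3,-15,-8],"rot": [0,0,0],"fingers": 100},{"dp": [0,0,0],"rot": [0,0,0],"fingers": 100}])

```text
clock: 11.05
position: [0.5406, -0.2617, 0.0478]
tool_rot: [1.416, -1.692, 0.82]
contact_force: [-0.3, -0.5, -0.3]
width: 0.094
```

Request:
send_rows(commands=[{"dp": [0,0,0],"rot": [0,0,0],"fingers": 50},{"dp": [0,0,0],"rot": [0,0,0],"fingers": 50},{"dp": [0,0,0],"rot": [0,0,0],"fingers": 50},{"dp": [0,0,0],"rot": [0,0,0],"fingers": 50},{"dp": [0,0,0],"rot": [0,0,0],"fingers": 50}], force=20)

```text
clock: 11.55
position: [0.5421, -0.2589, 0.0477]
tool_rot: [1.421, -1.692, 0.822]
contact_force: [-0.5, 1.1, 1.2]
width: 0.0627
```

```bash
python3 log.py
```

```text
11.55 [-0.204  1.079  0.088  1.781  1.066  1.092  1.9  ] [ 0.5421 -0.2589  0.0477] [ 1.421 -1.692  0.822] [-0.5  1.1  1.2] 0.0627
```

Request:
send_rows(commands=[{"dp": [0,0,0],"rot": [0,0,0],"fingers": 50},{"dp": [0,0,0],"rot": [0,0,0],"fingers": 50},{"dp": [0,0,8],"rot": [0,0,0],"fingers": 50},{"dp": [0,0,17],"rot": [0,0,0],"fingers": 50},{"dp": [0,0,20],"rot": [0,0,0],"fingers": 50}], force=25)

```text
clock: 12.05
position: [0.5414, -0.2593, 0.0932]
tool_rot: [1.421, -1.692, 0.82]
contact_force: [-0.0, -0.0, -1.5]
width: 0.0624
```

```bash
python3 log.py
python3 - <<'E'
from go import *
# cup axis & rim in tool frame at the grasp
s=dict(position=np.array([.5421,-.2605,.0475]),rot=RG); c=RG.inv().apply([0,0,1]); rimt=RG.inv().apply(np.array([.5443,-.245,.088])-s["position"]); print("axis",c.round(3),"rim in tool",rimt.round(4))
CAR=np.array([.547,-.008])
for a2,b2,ro in ((-100,20,60),(-100,15,100),(-100,15,130),(-90,15,60),(-90,15,130),(-80,15,130)):
    R=pose(D(a2),D(b2),D(ro),-1); cz=R.apply(c); u=cz[:2]/np.linalg.norm(cz[:2])
    tilt=np.arccos(cz[2]); dn=np.r_[-u*-np.cos(tilt)*-1*0,0]
    # lip: lowest rim point
    p=np.array([0,0,-1.])+cz*cz[2]; p/=np.linalg.norm(p)
    lip=np.r_[CAR-u*.022,.097]; rim=lip-.034*p; T=rim-R.apply(rimt)
    print(a2,b2,ro,"tilt",np.degrees(tilt).round(),"u",u.round(2),"lip",lip.round(3),"rim",rim.round(3),"T",T.round(3)); q=plan(T,R)
E
```

```text
12.05 [-0.201  0.999  0.085  1.799  1.047  1.126  1.959] [ 0.5414 -0.2593  0.0932] [ 1.421 -1.692  0.82 ] [-0.  -0.  -1.5] 0.0624
axis [ 0.866  0.    -0.5  ] rim in tool [ 0.0273  0.0005 -0.0338]
-100 20 60 tilt 55.0 u [-0.84  0.55] lip [ 0.565 -0.02   0.097] rim [ 0.582 -0.031  0.125] T [ 0.601 -0.062  0.101]
dp [ 59.2 197.5   7.6] rot [-18.4 -52.  -25.5] n 9 per row [ 6.6 21.9  0.8] [-2.04 -5.78 -2.83] | err 0.0 margin 0.53 v 1.15 q [-0.57  1.2   0.24  1.4   0.72  1.45  1.09]
-100 15 100 tilt 91.0 u [-0.75  0.66] lip [ 0.563 -0.023  0.097] rim [ 0.563 -0.022  0.131] T [ 0.584 -0.06   0.127]
dp [ 42.1 199.   34.1] rot [-26.9 -89.3 -38.4] n 15 per row [ 2.8 13.3  2.3] [-1.79 -5.95 -2.56] | err 0.0 margin 0.55 v 1.24 q [-0.68  1.23  0.4   1.43  0.63  1.43  0.45]
-100 15 130 tilt 114.0 u [-0.6  0.8] lip [ 0.56  -0.026  0.097] rim [ 0.552 -0.015  0.128] T [ 0.566 -0.055  0.137]
dp [ 24.2 204.5  43.3] rot [ -28.7 -117.1  -49.9] n 19 per row [ 1.3 10.8  2.3] [-1.51 -6.16 -2.63] | err 0.0 margin 0.61 v 1.28 q [-0.76  1.23  0.52  1.48  0.54  1.37 -0.02]
-90 15 60 tilt 57.0 u [-0.9   0.44] lip [ 0.567 -0.018  0.097] rim [ 0.583 -0.026  0.125] T [ 0.607 -0.055  0.104]
dp [ 65.9 204.1  10.7] rot [-18.3 -53.9 -13.9] n 9 per row [ 7.3 22.7  1.2] [-2.03 -5.99 -1.55] | err 0.0 margin 0.6 v 1.3 q [-0.65  1.21  0.25  1.52  0.85  1.38  1.01]
-90 15 130 tilt 114.0 u [-0.73  0.69] lip [ 0.563 -0.023  0.097] rim [ 0.553 -0.014  0.128] T [ 0.573 -0.051  0.137]
dp [ 32.1 208.5  43.3] rot [ -18.1 -117.6  -43.9] n 19 per row [ 1.7 11.   2.3] [-0.95 -6.19 -2.31] | err 0.0 margin 0.62 v 1.26 q [-0.82  1.19  0.49  1.62  0.68  1.23 -0.1 ]
-80 15 130 tilt 114.0 u [-0.83  0.55] lip [ 0.565 -0.02   0.097] rim [ 0.554 -0.012  0.128] T [ 0.58  -0.046  0.137]
dp [ 39.1 213.7  43.3] rot [  -7.7 -117.4  -37.8] n 18 per row [ 2.2 11.9  2.4] [-0.43 -6.52 -2.1 ] | err 0.0 margin 0.54 v 1.37 q [-0.87  1.16  0.46  1.77  0.85  1.11 -0.22]
```

Request:
send_rows(commands=[{"dp": [1,6,20],"rot": [0,0,0],"fingers": 50},{"dp": [2,12,28],"rot": [0,0,0],"fingers": 50},{"dp": [3,20,27],"rot": [0,0,0],"fingers": 50},{"dp": [8,24,0],"rot": [-1.3,-4,-1],"fingers": 50},{"dp": [8,24,-3],"rot": [-2.6,-7.7,-2],"fingers": 50}])

```text
clock: 12.55
position: [0.5648, -0.1736, 0.1675]
tool_rot: [1.27, -1.836, 1.018]
contact_force: [-0.0, 0.4, -1.8]
width: 0.0622
```

Request:
send_rows(commands=[{"dp": [8,24,-3],"rot": [-2.6,-7.7,-2],"fingers": 50},{"dp": [8,24,-3],"rot": [-2.6,-7.7,-2],"fingers": 50},{"dp": [8,24,-3],"rot": [-2.6,-7.7,-2],"fingers": 50},{"dp": [8,24,-3],"rot": [-2.6,-7.7,-2],"fingers": 50},{"dp": [8,20,-3],"rot": [-2.6,-7.7,-2],"fingers": 50}])

```text
clock: 13.05
position: [0.6039, -0.0553, 0.1501]
tool_rot: [0.655, -2.176, 1.629]
contact_force: [-1.0, -0.2, -2.1]
width: 0.0624
```

```bash
python3 log.py
python3 - <<'E'
from go import *
c=np.array([.866,0,-.5]); rimt=np.array([.0273,.0005,-.0338])
s=manip.observe(); R=Ro.from_rotvec(s["tool_rot"]); print("tilt",np.degrees(np.arccos(R.apply(c)[2])),"rim",s["position"]+R.apply(rimt))
plan(np.array([.580,-.046,.145]),pose(D(-80),D(15),D(130),-1))
from m import *
k=manip.read_camera("scene"); save("s5",cv2.resize(k["img"][120:280,130:370],None,fx=3,fy=3))
E
```

```text
13.05 [-0.644  1.111  0.24   1.566  0.861  1.393  1.106] [ 0.6039 -0.0553  0.1501] [ 0.655 -2.176  1.629] [-1.  -0.2 -2.1] 0.0624
tilt 53.20624880487481 rim [ 0.58085657 -0.02702899  0.17366846]
dp [-23.9   9.3  -5.1] rot [  5.  -70.3 -11.2] n 11 per row [-2.2  0.8 -0.5] [ 0.46 -6.39 -1.02] | err 0.0 margin 0.62 v 1.17 q [-0.91  1.16  0.53  1.78  0.8   1.07 -0.17]
```

View pics/s5.png

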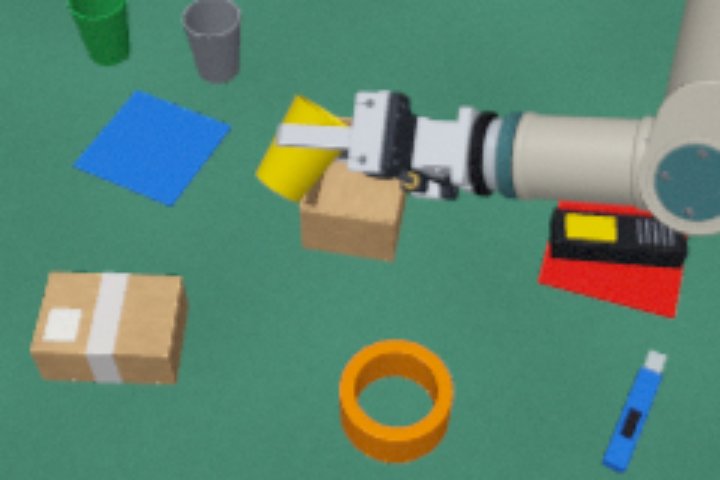

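Request:
send_rows(commands=[{"dp": [-2,1,-1],"rot": [0.4,-6,-1],"fingers": 50},{"dp": [-2,1,-1],"rot": [0.4,-6,-1],"fingers": 50},{"dp": [-2,1,-1],"rot": [0.4,-6,-1],"fingers": 50},{"dp": [-2,1,-1],"rot": [0.4,-5,-0.8],"fingers": 50},{"dp": [-2,1,0],"rot": [0.4,-5,-0.8],"fingers": 50}])

```text
clock: 13.6
position: [0.5935, -0.0523, 0.1461]
tool_rot: [0.182, -2.524, 1.855]
contact_force: [-0.1, 0.1, -1.4]
width: 0.0623
```

Request:
send_rows(commands=[{"dp": [-2,1,0],"rot": [0.3,-4,-0.6],"fingers": 50},{"dp": [-2,1,0],"rot": [0.3,-4,-0.6],"fingers": 50},{"dp": [-2,1,0],"rot": [0.3,-4,-0.6],"fingers": 50},{"dp": [-2,1,0],"rot": [0.3,-4,-0.6],"fingers": 50},{"dp": [-2,0,0],"rot": [0.3,-4,-0.6],"fingers": 50}])

```text
clock: 14.1
position: [0.5836, -0.0481, 0.1461]
tool_rot: [0.194, 2.338, -1.696]
contact_force: [0.2, -0.1, -1.0]
width: 0.0625
```

Request:
send_rows(commands=[{"dp": [-2,0,0],"rot": [0.3,-5,-0.8],"fingers": 50},{"dp": [-2,0,0],"rot": [0.3,-5,-0.8],"fingers": 50},{"dp": [0,0,0],"rot": [0.3,-6,-1],"fingers": 50},{"dp": [0,0,0],"rot": [0.3,-6,-1],"fingers": 50},{"dp": [0,0,0],"rot": [0,0,0],"fingers": 50}])

```text
clock: 14.6
position: [0.5793, -0.0478, 0.1458]
tool_rot: [0.546, 2.083, -1.506]
contact_force: [1.0, 0.9, -1.4]
width: 0.0626
```

Request:
send_rows(commands=[{"dp": [0,0,0],"rot": [0,0,0],"fingers": 50},{"dp": [0,0,0],"rot": [0,0,0],"fingers": 50},{"dp": [0,0,0],"rot": [0,0,0],"fingers": 50},{"dp": [0,0,0],"rot": [0,0,0],"fingers": 50},{"dp": [0,0,0],"rot": [0,0,0],"fingers": 50}])

```text
clock: 15.1
position: [0.5798, -0.0484, 0.1455]
tool_rot: [0.547, 2.083, -1.507]
contact_force: [-0.0, -0.7, 0.6]
width: 0.0624
```

```bash
python3 log.py
python3 - <<'E'
from go import *
c=np.array([.866,0,-.5]); rimt=np.array([.0273,.0005,-.0338])
s=manip.observe(); R=Ro.from_rotvec(s["tool_rot"]); print("tilt",np.degrees(np.arccos(R.apply(c)[2])),"rim",s["position"]+R.apply(rimt))
from m import *
k=manip.read_camera("scene"); t=manip.read_camera("top"); save("s6",np.hstack([cv2.resize(k["img"][140:240,160:300],None,fx=2.8,fy=4),cv2.resize(t["img"][160:260,200:300],None,fx=4,fy=4)]))
E
```

```text
15.1 [-0.903  1.156  0.531  1.787  0.809  1.067 -0.163] [ 0.5798 -0.0484  0.1455] [ 0.547  2.083 -1.507] [-0.  -0.7  0.6] 0.0624
tilt 113.7179755441894 rim [ 0.5529402  -0.01535412  0.13707938]
```

View pics/s6.png

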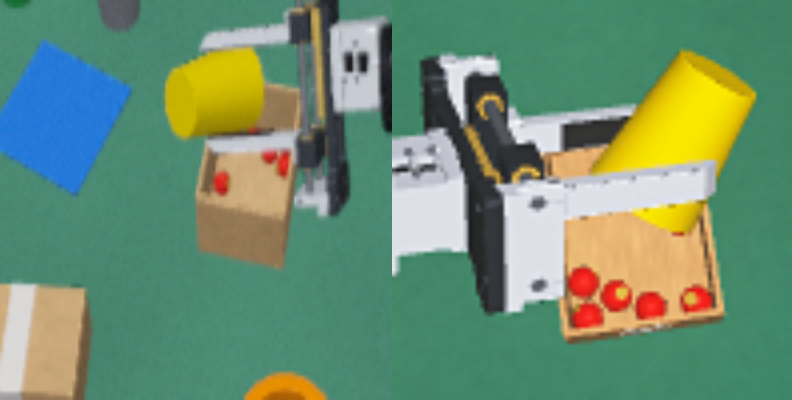

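Run:
```python
from go import *
plan(np.array([.604,-.055,.175]),Ro.from_rotvec([.655,-2.176,1.629]))
plan(np.array([.542,-.270,.15]),RG)
```

```text
dp [24.2 -6.6 29.5] rot [-4.7 69.6 11. ] n 11 per row [ 2.2 -0.6  2.7] [-0.43  6.33  1.  ] | err 0.0 margin 0.57 v 1.19 q [-0.65  1.07  0.24  1.58  0.87  1.41  1.13]
dp [ -37.8 -221.6    4.5] rot [  8.  116.9  37.3] n 18 per row [ -2.1 -12.3   0.3] [0.45 6.5  2.07] | err 0.0 margin 0.53 v 1.4 q [-0.22  0.9   0.14  1.81  1.01  1.13  2.07]
```

Request:
send_rows(commands=[{"dp": [2,0,5],"rot": [-0.5,7,1.1],"fingers": 50},{"dp": [2,-1,5],"rot": [-0.5,7,1.1],"fingers": 50},{"dp": [2,0,5],"rot": [-0.5,7,1.1],"fingers": 50},{"dp": [2,-1,5],"rot": [-0.5,7,1.1],"fingers": 50},{"dp": [2,0,5],"rot": [-0.5,7,1.1],"fingers": 50}])

```text
clock: 15.7
position: [0.5897, -0.0506, 0.1709]
tool_rot: [-0.056, 2.463, -1.818]
contact_force: [-0.1, -0.6, -0.6]
width: 0.0626
```

Request:
send_rows(commands=[{"dp": [2,-1,5],"rot": [-0.5,7,1.1],"fingers": 50},{"dp": [2,-1,0],"rot": [-0.5,7,1.1],"fingers": 50},{"dp": [2,-1,0],"rot": [-0.5,7,1.1],"fingers": 50},{"dp": [2,-1,0],"rot": [-0.5,7,1.1],"fingers": 50},{"dp": [2,-1,0],"rot": [-0.5,6.6,1.1],"fingers": 50}])

```text
clock: 16.2
position: [0.5998, -0.0557, 0.1757]
tool_rot: [0.659, -2.169, 1.633]
contact_force: [-0.1, -0.6, -0.9]
width: 0.0626
```

```bash
python3 log.py
python3 - <<'E'
from go import *
plan(np.array([.542,-.270,.15]),RG,n=9)
E
```

```text
16.2 [-0.651  1.07   0.244  1.587  0.866  1.408  1.126] [ 0.5998 -0.0557  0.1757] [ 0.659 -2.169  1.633] [-0.1 -0.6 -0.9] 0.0626
dp [ -57.8 -214.3  -25.7] rot [17.1 50.5 12.7] n 9 per row [ -6.4 -23.8  -2.9] [1.9  5.61 1.41] | err 0.0 margin 0.62 v 1.24 q [-0.19  0.9   0.1   1.81  1.03  1.16  2.05]
```

Request:
send_rows(commands=[{"dp": [-6,-24,0],"rot": [1.9,5.6,1.4],"fingers": 50},{"dp": [-6,-24,0],"rot": [1.9,5.6,1.4],"fingers": 50},{"dp": [-6,-24,0],"rot": [1.9,5.6,1.4],"fingers": 50},{"dp": [-7,-24,0],"rot": [1.9,5.6,1.4],"fingers": 50},{"dp": [-7,-24,0],"rot": [1.9,5.6,1.4],"fingers": 50}])

```text
clock: 16.7
position: [0.5672, -0.1764, 0.1757]
tool_rot: [1.126, -1.94, 1.187]
contact_force: [0.4, -0.1, -0.6]
width: 0.0626
```

Request:
send_rows(commands=[{"dp": [-7,-24,-15],"rot": [1.9,5.6,1.4],"fingers": 50},{"dp": [-6,-24,-15],"rot": [1.9,5.6,1.4],"fingers": 50},{"dp": [-6,-24,-20],"rot": [1.9,5.6,1.4],"fingers": 50},{"dp": [-6,-22,-20],"rot": [1.9,5.6,1.4],"fingers": 50},{"dp": [0,0,-20],"rot": [0,0,0],"fingers": 50}])

```text
clock: 17.2
position: [0.5408, -0.2749, 0.087]
tool_rot: [1.406, -1.698, 0.82]
contact_force: [-0.4, 0.0, -0.5]
width: 0.0623
```

Request:
send_rows(commands=[{"dp": [0,0,0],"rot": [0,0,0],"fingers": 50}])

```text
clock: 17.3
position: [0.541, -0.2703, 0.0835]
tool_rot: [1.413, -1.696, 0.817]
contact_force: [0.0, 0.7, -1.6]
width: 0.0624
```

```bash
python3 log.py
python3 - <<'E'
from go import *
from m import *
plan(np.array([.542,-.270,.055]),RG)
t=manip.read_camera("top"); k=manip.read_camera("scene"); save("s7",np.hstack([cv2.resize(t["img"][160:280,220:420],None,fx=2.6,fy=3),cv2.resize(k["img"][130:210,140:210],None,fx=3.6,fy=4.5)]))
E
```

```text
17.3 [-0.189  1.017  0.097  1.795  1.056  1.107  1.952] [ 0.541  -0.2703  0.0835] [ 1.413 -1.696  0.817] [ 0.   0.7 -1.6] 0.0624
dp [  1.    0.3 -28.5] rot [-0.   0.1  0.4] n 2 per row [  0.5   0.2 -14.3] [-0.    0.04  0.18] | err 0.0 margin 0.68 v 0.25 q [-0.19  1.07  0.1   1.79  1.07  1.08  1.92]
```

View pics/s7.png

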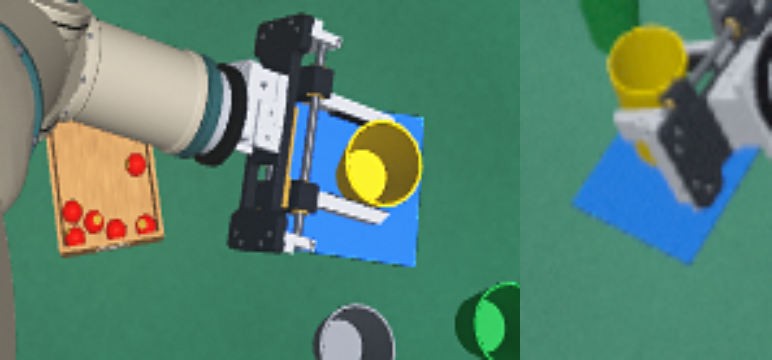

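Request:
send_rows(commands=[{"dp": [1,0,-15],"rot": [0,0,0],"fingers": 50},{"dp": [0,0,-10],"rot": [0,0,0.3],"fingers": 50},{"dp": [0,0,-5],"rot": [0,0,0],"fingers": 50},{"dp": [0,0,0],"rot": [0,0,0],"fingers": 50}])

```text
clock: 17.8
position: [0.5435, -0.2689, 0.0546]
tool_rot: [1.42, -1.693, 0.824]
contact_force: [0.4, 0.5, -0.2]
width: 0.0622
```

```bash
python3 log.py
python3 - <<'E'
from m import *
c=manip.read_camera("top"); W=pts(c); z=W[...,2]; H,S,V=hsv(c)
mb=box(W,.545,-.258,.06)&(H>18)&(H<35)&(S>120)
zt=np.nanpercentile(z[mb],99); print(zt); m=mb&(z>zt-.008); P=W[m]; prect(c,m,float(np.median(P[:,2])),"rim",True)
A=np.c_[P[:,:2],np.ones(len(P))]; k=np.linalg.lstsq(A,P[:,2],rcond=None)[0]; print("rim slope deg",np.degrees(k[:2]),len(P),np.median(P[:,2]))
E
```

```text
17.8 [-0.194  1.068  0.099  1.785  1.073  1.083  1.912] [ 0.5435 -0.2689  0.0546] [ 1.42  -1.693  0.824] [ 0.4  0.5 -0.2] 0.0622
0.09654636458565516
rim circ 546.1 -254.8 d 67.5
rim slope deg [-0.27806675  1.05901903] 134 0.09347813437260032
```

Cup rim is level, centre (546,-255), 11 mm... about 6–7 mm above rest. Lower the rest and release.

Request:
send_rows(commands=[{"dp": [0,0,-3],"rot": [0,0,0],"fingers": 50},{"dp": [0,0,-3],"rot": [0,0,0],"fingers": 50},{"dp": [0,0,-1],"rot": [0,0,0],"fingers": 50},{"dp": [0,0,0],"rot": [0,0,0],"fingers": 50},{"dp": [0,0,0],"rot": [0,0,0],"fingers": 50}])

```text
clock: 18.35
position: [0.5438, -0.2694, 0.0486]
tool_rot: [1.419, -1.695, 0.825]
contact_force: [0.2, -1.0, -0.2]
width: 0.0622
```

Request:
send_rows(commands=[{"dp": [0,0,-1],"rot": [0,0,0],"fingers": 50},{"dp": [0,0,0],"rot": [0,0,0],"fingers": 50},{"dp": [0,0,0],"rot": [0,0,0],"fingers": 72},{"dp": [0,0,0],"rot": [0,0,0],"fingers": 100},{"dp": [0,0,0],"rot": [0,0,0],"fingers": 100}])

```text
clock: 18.85
position: [0.5438, -0.2694, 0.0476]
tool_rot: [1.419, -1.695, 0.825]
contact_force: [0.1, 0.6, -0.7]
width: 0.0802
```

Request:
send_rows(commands=[{"dp": [0,0,0],"rot": [0,0,0],"fingers": 100},{"dp": [0,0,0],"rot": [0,0,0],"fingers": 100}])

```text
clock: 19.05
position: [0.5438, -0.2693, 0.0475]
tool_rot: [1.419, -1.695, 0.824]
contact_force: [0.5, -0.7, -0.7]
width: 0.093
```

Request:
send_rows(commands=[{"dp": [2,9,5],"rot": [0,0,0],"fingers": 100},{"dp": [4,22,13],"rot": [0,0,0],"fingers": 100},{"dp": [4,24,14],"rot": [0,0,0],"fingers": 100},{"dp": [4,24,14],"rot": [0,0,0],"fingers": 100},{"dp": [4,24,40],"rot": [0,0,0],"fingers": 100}])

```text
clock: 19.55
position: [0.5607, -0.1642, 0.132]
tool_rot: [1.422, -1.691, 0.82]
contact_force: [0.7, -0.2, -0.2]
width: 0.0938
```

Request:
send_rows(commands=[{"dp": [4,0,45],"rot": [0,0,0],"fingers": 100},{"dp": [4,0,45],"rot": [0,0,0],"fingers": 100},{"dp": [4,0,30],"rot": [0,0,0],"fingers": 100},{"dp": [0,0,0],"rot": [0,0,0],"fingers": 100},{"dp": [0,0,0],"rot": [0,0,0],"fingers": 100}])

```text
clock: 20.05
position: [0.5738, -0.1655, 0.2539]
tool_rot: [1.421, -1.697, 0.825]
contact_force: [0.4, -0.3, -1.5]
width: 0.0943
```

```bash
python3 log.py
python3 - <<'E'
from m import *
c=manip.read_camera("top"); k=manip.read_camera("scene"); W=pts(k); z=W[...,2]; H,S,V=hsv(k)
prect(k,box(W,.545,-.258,.06)&(H>18)&(H<35)&(S>120)&(z>.081),.088,"cup rim",True)
rect(W,box(W,.51,.265,.09)&(z>.025)&(z<.045),"unit")
for a,x,y in(("tape",.77,.104),("kit",.78,-.176),("cutter",.695,.316)): rect(W,box(W,x,y,.07 if a!='kit' else .1)&(z>.009),a)
save("s8",np.hstack([cv2.resize(c["img"][160:280,110:420],None,fx=1.4,fy=2),cv2.resize(k["img"][120:280,130:370],None,fx=1.5,fy=1.5)]))
E
```

```text
20.05 [-0.304  0.788  0.032  1.64   0.887  1.424  2.212] [ 0.5738 -0.1655  0.2539] [ 1.421 -1.697  0.825] [ 0.4 -0.3 -1.5] 0.0943
cup rim circ 550.3 -255.9 d 71.3
unit 604 ctr [514. 261.] size [ 50. 136.] ang 13.7 z med 0.035 mean [0.5174 0.2618 0.0347]
tape 858 ctr [770. 102.] size [105. 102.] ang 19.0 z med 0.045 mean [0.7745 0.1034 0.0385]
kit 1637 ctr [ 788. -180.] size [ 93. 131.] ang 17.4 z med 0.054 mean [ 0.7969 -0.174   0.0485]
cutter 270 ctr [705. 315.] size [ 22. 110.] ang 81.4 z med 0.013 mean [0.7074 0.3146 0.0134]
```

View pics/s8.png

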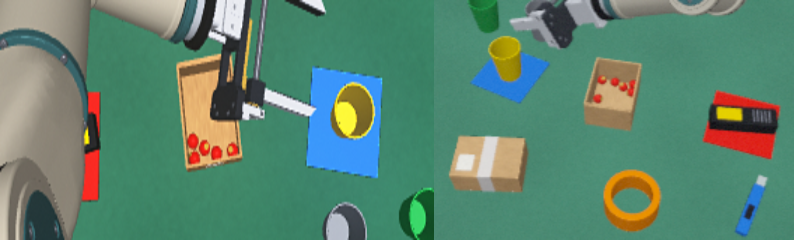

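Six knobs show in the carton (scene crop, about (600–632, 80–100)). The cup stands upright and empty on the mat at (506,60), and the device lies on the pad at (742,118).

```bash
python3 -c "
from cell import manip; print(manip.job_done())"
```

```text
the job is handed in; nothing more can be done
None
```

I did the whole task and handed it in at about 20 s of robot time. No verdict is reported, so these are my own last checks.

- **Device:** I lifted it off the carton and set it down in the middle of the red pad. Its top reads 35 mm high, as expected lying flat, and its centre is about 5 mm from the pad's centre.
- **Knobs:** I picked up the yellow cup, told apart from the grey and green ones by its colour and the knobs inside. I tipped it to 114° with its rim centre about 0.137 m high over the carton. All six knobs show in the carton, and the cup is empty.
- **Cup:** It is back upright near the middle of the blue mat, with its rim within 1° of level just before release. The two cameras put its centre 3 to 6 mm from the mat's centre.
- **Bystanders:** The tape roll and cutter were measured within a few mm of where they started. The kit box's fitted centre shifted by 15 mm between the first and last pictures. The arm never went near it and it looks unmoved, so I take that as a fitting error from the changed mask.
- **Gripper:** It is raised clear and touches nothing.

The two cameras disagreed by up to about 5 mm throughout, well inside the tolerances.

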